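# Secure the medicine lockbox with its hasp and turn-staple

### The job

The medicine lockbox on the grey shelf is shut but not secured. Swing its steel hasp over the red winged staple until it lies flat on the lid, and only then turn the wing a quarter turn, either way, so that it stands squarely crosswise over the hasp and holds it down. Leave the other things on the shelf where they are.

Things in the scene. Friction and masses are not known exactly. Their poses are not given: they have to be found in the camera images.
- lockbox: white steel lockbox with a blue lid, 190 x 150 x 85 mm (x, y, z), fixed to the shelf (shelf top 12 mm above the work surface). Origin: centre of its underside; +x runs along the hasp from its hinge towards the staple, z up; the lid top is 85 mm above the origin. The staple stands at x = +20 mm, y = 0
- hasp_hinge (a point): point on the hasp's hinge axis, mid-width, 5 mm above the lid top, at x = -50 mm, y = 0 of the lockbox; the axis lies along the lockbox's y
- hasp_tip (a point): centre of the rolled end bar (8 mm diameter, 44 mm long across) of the hasp, 116 mm from the hinge axis. The hasp is a steel strap 44 mm wide, 3 mm thick, 120 mm long with a slot 18 mm wide from 50 to 90 mm from the hinge axis, through which the staple's wing passes
- hasp (a joint): hinge angle of the hasp: 0 = flat on the lid (a stop), 1.57 = upright, 2.4 = fully leaning back away from the staple; a stiff hinge: stays where it is left
- wing_top (a point): centre of the top of the red staple wing, 36 mm above the lid top, on its vertical turning axis. The wing is an upright flat 9 mm thick; 22 mm long in its upper 19 mm, below that 28 mm long down to 9.5 mm above the lid top
- wing (a joint): angle of the wing about the vertical, counter-clockwise from above positive: 0 = lengthwise with the hasp (the hasp passes over it), +1.57 or -1.57 = crosswise (stops); stays where it is left, turns with about 0.03 N m
- pill_tower: loose bystander: stack of three round pill tiers (green, yellow, blue) with white cap, 60 mm diameter, 88 mm tall; origin centre of underside
- eyedrop_holder: loose bystander: white holder 70 x 50 x 34 mm with two eye-drop bottles, 80 mm tall in all; origin centre of underside
- pill_pot: loose bystander: white ceramic pot with blue lid, 76 mm diameter, 68 mm tall; origin centre of underside
- magnifier: loose bystander: round steel magnifying-glass frame lying flat, 121 mm long (x), 68 mm wide, 8 mm thick; origin centre of underside

How it is judged:
By the outcome, as a careful person would: the job done as asked, in the order asked, and still so for the second after the job is handed in, with the robot touching nothing.
It also fails if it takes over 45 s, if anything falls off the work surface, if the arm or the gripper's body presses on something with over 40 N, if the wrist force passes 120 N, or if a joint passes its speed limit or range.

### The arm

A 7-joint arm with a two-finger parallel gripper is mounted at the origin on the work surface. World frame = base frame: x ahead of the robot, y to its left, z up, the work surface at z = 0. Lengths are in m, angles in degrees, forces in N, time in s.
With the tool pointing down it reaches from about 0.35 to 0.9 m from the base axis. Payload 8.1 kg.
Tool frame: the origin (TCP) lies at the very end of the fingers, on their centre line; the grasp point (between the pads) lies 19 mm behind it (r.pinch_z is the z of the grasp point in the tool frame, in m); z points along the fingers, y is the line along which they close (so a half turn about z gives the same grasp; the last joint's range is limited). The gripper opens to 85 mm and grips with 20 to 120 N. Pads are 22 mm wide; open, the fingers measure 114 mm over their backs; the gripper's body (76 mm by 85 mm) begins 54 mm behind the grasp point. The pads swing forward as they close: fully open they stand 13 mm farther back than shut.
Start: joints at [69.752, 24.895, 1.432, 90.138, -0.665, 64.973, -4.303], TCP at [0.155, -0.605, 0.208] pointing down, gripper open.
Joint ranges: [-149.89, 149.89], [-25.12, 119.58], [-72.63, 75.52], [4.76, 147.25], [-75.54, 255.54], [6.69, 114.76], [-157.13, 157.13]. Speed limits (degrees/s): [127.2, 127.2, 172.46, 172.46, 180, 180, 180].

### API

Orientations are given as [roll, pitch, yaw] about the fixed x, y, z axes, in that order (R = Rz(yaw) Ry(pitch) Rx(roll)).
In Python, from station import r gives the robot as it stands.
- The arm moves only by the tool step_arm, never from a script. Its argument "targets" is a list of rows, each a list of 7 numbers: the turn, a rotation vector about the tool's x, y, z in degrees, then the shift along the tool's x, y, z in units of 25 mm (1.0 is 25 mm), then the opening in per cent of the stroke, from 0 (shut) to 100 (fully open). In form: [[rx, ry, rz, dx, dy, dz, grip], ...]. A call has 1 to 20 rows; each row shifts and turns the commanded pose from where the row before left it, along the tool's axes as they then stand; what a row does not reach is not made up. A row lasts 1/12 s, in which the tool goes at most 41.7 mm and 7.16 degrees, less where a joint would pass 70% of its speed; a pose out of reach is approached as far as the arm can. A call is refused whole if a number of a shift passes 1 or a number of a turn 7.16, either way. A call with a gripper value outside its range is refused whole. The fingers move at their own pace and stop on an object; the grip force is fixed at half the most. Time passes only in rows, so rows that do not move let the fingers close. It gives the time, the measured TCP pose, the force, the opening and the grip force at its end, in the units of the state.
- r.read_state(): the state, without advancing time (a new reading comes with each control period).
- r.read_camera(name): name is "side" or "top" or "wrist"; returns the picture (400x640x3 uint8, red, green, blue); there is no depth.
- r.camera_info(name): a dict with "fx", "fy", "cx", "cy" (pixels), "distortion" ([k1, k2, p1, p2, k3] as OpenCV has them; the pictures are not rectified), "rvec" (rotation vector, rad) and "tvec" (3), from world to camera coordinates, as OpenCV has them. Camera axes: x right, y down, z forward; pixel columns grow to the right and rows downward; lengths in m; the calibration is good to about 2 mm. A picture is of the moment at which its call begins: read the wrist's pose just before it. camera_info takes no time and is no camera call; for the wrist camera it gives the pose at the moment of the call.
- r.sign_off(): hands the job in; it is judged then, once.
The state is a dict: "time_s": time; "joint_pos": joint angles; "joint_vel": joint speeds; "joint_efforts": joint torques, N m; "position": TCP position; "ee_rot": TCP orientation; "ft_force": force on the tool from outside, world axes, zero at the start; "wrist_torque": the same for the moment, N m; "grip_width": finger opening in m; "finger_force": force on a finger pad.
Only numpy, scipy, OpenCV 4.12 (cv2) and the standard library are available. Lean on these libraries where they do the work, as an engineer would, in place of code of your own. Each camera call takes 0.05 s, during which the arm holds its last target. There are 200 camera calls.

## Working session

There is one attempt and no reset: what is moved stays moved. The work goes in short steps, Python scripts to look and compute and a tool call to move; the robot and the scene stay as the last step left them, time stands still between calls to the robot, and variables do not carry over. Pictures are saved under pics/ and viewed, at most 10 in all, crops included, and the job is handed in when it is done.

Besides the shell and the picture viewer there is one more tool, called after ">>>" as name([rows], argument=value, ...), one row to a line, values as JSON. step_arm: Moves the arm, as the interface text tells. Its arguments: {"type":"object","properties":{"targets":{"type":"array"}},"required":["targets"]}

```bash
mkdir -p pics; ls; python3 - <<'E'
from station import r
import cv2
s=r.read_state(); print({k:s[k] for k in('time_s','position','ee_rot','grip_width','ft_force')})
for n in("side","top"):
    im=r.read_camera(n); cv2.imwrite(f'pics/{n}0.png',im[:,:,::-1]); print(r.camera_info(n))
E
```

```text
pics
{'time_s': 0.0, 'position': array([ 0.15490158, -0.60492756,  0.20732921]), 'ee_rot': array([-1.79910090e+02,  7.55092185e-03,  1.43647081e+01]), 'grip_width': 0.08500300739635003, 'ft_force': array([ 0.36831408, -0.13658647,  0.15899969])}
{'fx': 399.31086181683526, 'fy': 399.31086181683526, 'cx': 313.1470493071912, 'cy': 198.49511960961135, 'distortion': array([0.0342661, 0.       , 0.       , 0.       , 0.       ]), 'rvec': array([ 0.71255099, -2.56289248,  1.17587338]), 'tvec': array([0.48101137, 0.26900816, 0.93838384])}
{'fx': 409.203423141195, 'fy': 409.203423141195, 'cx': 321.55138133096307, 'cy': 201.31085598393457, 'distortion': array([-0.03638301,  0.        ,  0.        ,  0.        ,  0.        ]), 'rvec': array([ 2.13653051, -2.09994071,  0.20806307]), 'tvec': array([-0.01827104,  0.59999406,  1.1281495 ])}
```

View pics/top0.png

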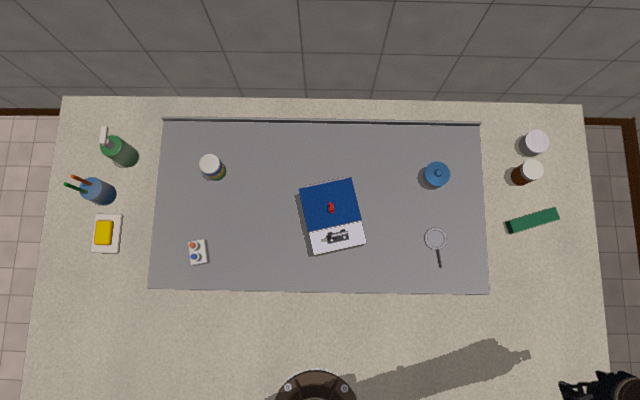

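View pics/side0.png

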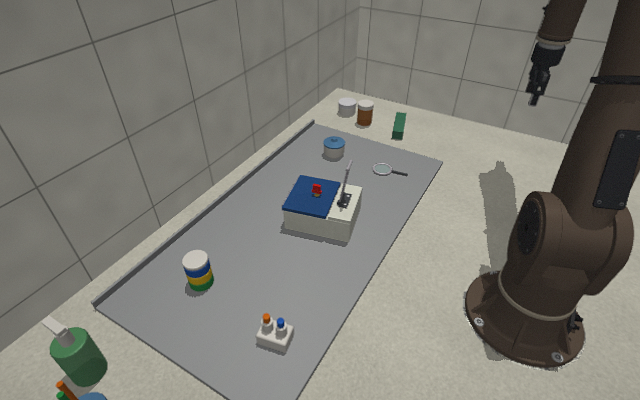

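The top view shows the box at about (333,217) with the staple at (331,208) and the hasp hinge at about (336,237). In the side view the hasp stands nearly upright. I'll enlarge both.

```bash
python3 - <<'E'
import cv2,numpy as np
a=cv2.imread('pics/top0.png')[172:262,290:375]; b=cv2.imread('pics/side0.png')[155:245,278:368]
cv2.imwrite('pics/c1.png',np.hstack([cv2.resize(a,None,fx=4.4,fy=4.4,interpolation=2),cv2.resize(b,None,fx=4.4,fy=4.4,interpolation=2)]))
E
```

```text
(no output)
```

View pics/c1.png

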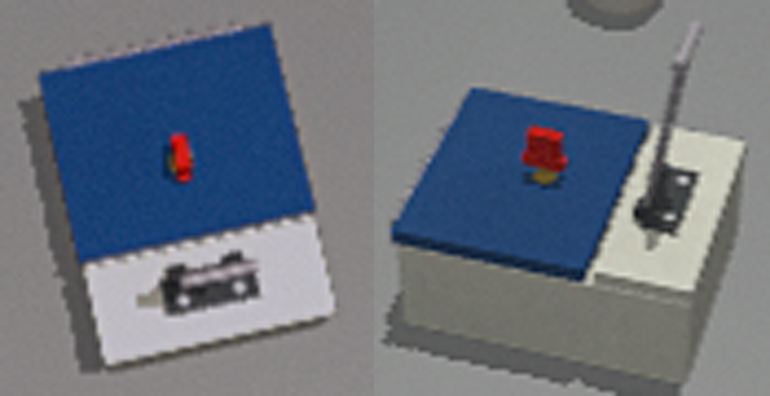

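```bash
cat > h.py <<'E'
from station import r
import cv2,numpy as np
from scipy.optimize import least_squares
def proj(n,P,c=None):
    c=c or r.camera_info(n); K=np.array([[c['fx'],0,c['cx']],[0,c['fy'],c['cy']],[0,0,1]])
    return cv2.projectPoints(np.atleast_2d(P).astype(float),c['rvec'],c['tvec'],K,c['distortion'])[0][:,0]
def B(p,P): # box -> world, p=(x,y,yaw)
    c,s=np.cos(p[2]),np.sin(p[2]); P=np.atleast_2d(P)
    return P@np.array([[c,-s,0],[s,c,0],[0,0,1]]).T+[p[0],p[1],.012]
def tip(a): return [-.05+.116*np.cos(a),0,.09+.116*np.sin(a)]
E
python3 - <<'E'
from h import *
C=[[.095,.075,.085],[.095,-.075,.085],[-.095,-.075,.085],[-.095,.075,.085]]
top=lambda L:np.array(L)/4.4+[290,172]
side=lambda L:(np.array(L)-[374,0])/4.4+[278,155]
ct=top([[42,72],[271,24],[335,318],[105,365]]); cs=side([[473,88],[747,142],[690,292],[393,238]])
# side corners order unknown: near-left in image etc.
def nm(p): return proj('top',B(p,C))
f=lambda p:np.r_[(nm(p)-ct).ravel(),(proj('top',B(p,[.02,0,.121]))-top([[180,152]])).ravel()]
s=least_squares(f,[.55,0,.2]); p=s.x; print(p,np.degrees(p[2]),s.fun.round(1))
print('side C',(proj('side',B(p,C))-[278,155])*4.4+[374,0], 'wing side',(proj('side',B(p,[.02,0,.121]))-[278,155])*4.4+[374,0])
for a in np.radians([70,80,90,100,110]):
  print(np.degrees(a),((proj('side',B(p,tip(a)))-[278,155])*4.4+[374,0]).round(),((proj('top',B(p,tip(a)))-[290,172])*4.4).round())
E
```

```text
[ 0.55216041 -0.03951678  0.22365212] 12.814322487128976 [ 0.   0.2 -0.2  0.6  0.4 -0.7 -0.7 -0.1  0.5 -0. ]
side C [[391.75374481 218.82991999]
 [473.77664973  80.23231571]
 [746.58130546 133.75014836]
 [689.0073877  284.11736409]] wing side [[544.02033789 124.92093617]]
70.0 [[592.  32.]] [[197. 178.]]
80.0 [[624.  30.]] [[205. 210.]]
90.0 [[657.  34.]] [[212. 244.]]
100.0 [[690.  43.]] [[220. 279.]]
110.0 [[723.  56.]] [[227. 314.]]
```

>>> step_arm([
  [0,0,1.5,0.83,-0.97,-0.07,0],
  [0,0,0,0.83,-0.97,-0.07,0],
  [0,0,0,0.83,-0.97,-0.07,0],
  [0,0,0,0.83,-0.97,-0.07,0],
  [0,0,0,0.83,-0.97,-0.07,0],
  [0,0,0,0.83,-0.97,-0.07,0],
  [0,0,0,0.83,-0.97,-0.07,0],
  [0,0,0,0.83,-0.97,-0.07,0],
  [0,0,0,0.83,-0.97,-0.07,0],
  [0,0,0,0.83,-0.97,-0.07,0],
  [0,0,0,0.83,-0.97,-0.07,0],
  [0,0,0,0.83,-0.97,-0.07,0],
  [0,0,0,0.83,-0.97,-0.07,0],
  [0,0,0,0.83,-0.97,-0.07,0],
  [0,0,0,0.83,-0.97,-0.07,0],
  [0,0,0,0.83,-0.97,-0.07,0],
  [0,0,0,0.83,-0.97,-0.07,0],
  [0,0,0,0.83,-0.97,-0.07,0],
  [0,0,0,0.83,-0.97,-0.07,0],
  [0,0,0,0,0,0,0],
])

```text
time_s: 1.77
position: [0.4385, -0.062, 0.2418]
ee_rot: [-179.9, -0.1, 13.3]
ft_force: [-0.2, 0.2, 0.8]
grip_width: 0.0
finger_force: 0.0
```

```bash
cat >> h.py <<'E'
P0=[0.55216,-0.03952,0.22365]
def st(p=P0):
    s=r.read_state(); d=s['position']-[p[0],p[1],.097]; c,n=np.cos(p[2]),np.sin(p[2])
    print('t',round(s['time_s'],2),'box mm (z above lid)',(1e3*np.array([c*d[0]+n*d[1],-n*d[0]+c*d[1],d[2]])).round(1),'rpy',s['ee_rot'].round(2),'j',s['joint_pos'].round(1),'F',s['ft_force'].round(1),'w',round(s['grip_width'],4))
E
python3 - <<'E'
from h import *
st()
cv2.imwrite('pics/w1.png',r.read_camera('wrist')[:,:,::-1])
E
```

```text
t 1.77 box mm (z above lid) [-115.8    3.3  144.8] rpy [-1.7988e+02 -1.5000e-01  1.3280e+01] j [ 22.8   7.8 -23.9 109.7   3.4  63.1 -79.2] F [-0.2  0.2  0.8] w 0.0
```

View pics/w1.png

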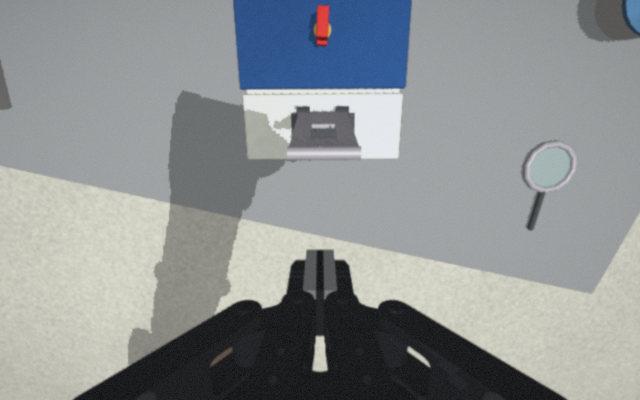

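The wrist view shows the hasp bar at (324,153), the box's near top corners at about (248,158) and (401,160), and the wing at (322,25), lengthwise. I'll check these against the fit.

```bash
python3 - <<'E'
from h import *
p=P0
print('corners near R,L, hinge-line lid', proj('wrist',B(p,[[-.095,-.075,.085],[-.095,.075,.085],[-.03,-.075,.085]])).round(1))
print('wing top ends',proj('wrist',B(p,[[.031,0,.121],[.009,0,.121],[.006,0,.0945]])).round(1))
for a in (90,95,100,105): print(a,proj('wrist',B(p,tip(np.radians(a)))).round(1))
E
python3 -c "
import cv2
a=cv2.imread('pics/w1.png')[0:175,220:420];cv2.imwrite('pics/c2.png',cv2.resize(a,None,fx=3.4,fy=3.4,interpolation=2))"
```

```text
corners near R,L, hinge-line lid [[396.7 158.5]
 [244.1 157.3]
 [402.5  88.7]]
wing top ends [[321.8   2.2]
 [321.6  34.2]
 [321.4  43.5]]
90 [[321.3 121.3]]
95 [[321.1 138.9]]
100 [[321.  155.3]]
105 [[320.8 170.5]]
```

View pics/c2.png

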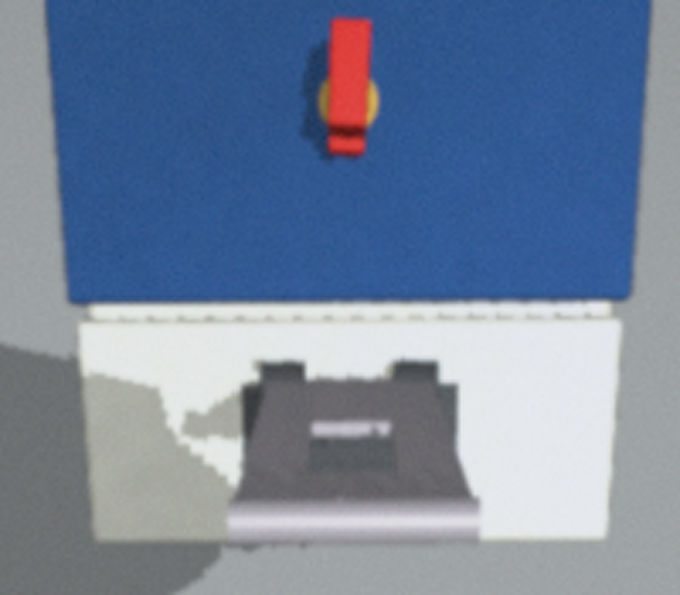

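>>> step_arm([
  [0,0,0.5,0.19,0.06,0.5,0],
  [0,0,0,0.19,0.06,0.5,0],
  [0,0,0,0.19,0.06,0.5,0],
  [0,0,0,0.42,0,0,0],
  [0,0,0,0.42,0,0,0],
  [0,0,0,0.43,0,0.015,0],
  [0,0,0,0.43,0,0.015,0],
  [0,0,0,0.43,0,0.015,0],
  [0,0,0,0.43,0,0.015,0],
  [0,0,0,0.34,0,0.13,0],
  [0,0,0,0.34,0,0.13,0],
  [0,0,0,0.34,0,0.13,0],
])

```text
time_s: 2.82
position: [0.5391, -0.05, 0.1921]
ee_rot: [-180.0, 0.0, 12.4]
ft_force: [0.4, -0.3, 0.8]
grip_width: -0.0002
finger_force: 0.0
```

```bash
sed -i 's/^P0=.*/P0=[0.5511,-0.0413,0.22365]/' h.py; python3 - <<'E'
from h import *
st()
E
```

```text
t 2.82 box mm (z above lid) [-13.6  -5.9  95.1] rpy [-1.800e+02  2.000e-02  1.237e+01] j [ 17.   20.  -22.8 101.6   8.8  60.2 -86.5] F [ 0.4 -0.3  0.8] w -0.0002
```

>>> step_arm([
  [0,0,0,0.3,-0.08,0.2,0],
  [0,0,0,0.3,-0.08,0.22,0],
  [0,0,0,0.3,-0.08,0.22,0],
  [0,0,0,0.23,0,0.28,0],
  [0,0,0,0.23,0,0.28,0],
  [0,0,0,0.23,0,0.28,0],
  [0,0,0,0,0,0,0],
])

```text
time_s: 3.4
position: [0.576, -0.0357, 0.1537]
ee_rot: [-180.0, 0.1, 12.4]
ft_force: [-0.2, 0.3, 0.1]
grip_width: 0.0003
finger_force: 0.0
```

```bash
python3 - <<'E'
from h import *
st()
a=r.read_camera('side')[140:250,260:380,::-1];b=r.read_camera('wrist')[:,120:520,::-1]
a=cv2.resize(a,(436,400),interpolation=2)
cv2.imwrite('pics/c3.png',np.hstack([a,b])[:,:800])
E
```

```text
t 3.4 box mm (z above lid) [25.5 -0.1 56.7] rpy [-1.7996e+02  1.1000e-01  1.2380e+01] j [ 14.1  25.3 -22.   99.4  10.9  57.5 -89.5] F [-0.2  0.3  0.1] w 0.0003
```

View pics/c3.png

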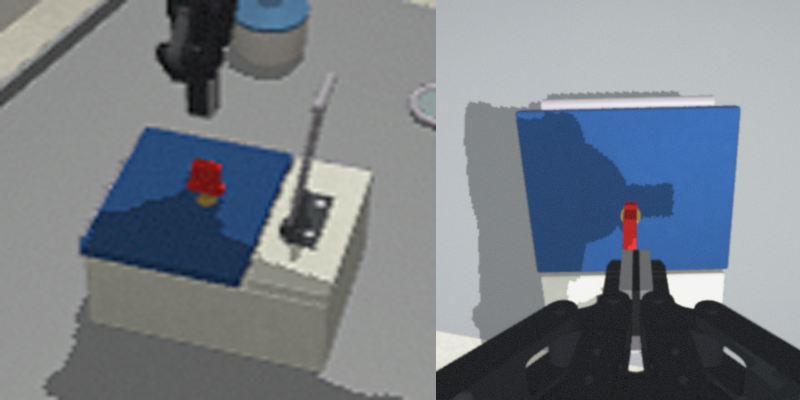

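The hasp hasn't moved: its bar is still at about (349,165) in the side view. The fingers look to be higher above the wing than the TCP implies, so I'll check that.

```bash
python3 - <<'E'
from h import *
s=r.read_state();P=s['position']
cr=lambda q:((q-[260,140])*[436/120,400/110]).round()
print('tcp crop',cr(proj('side',[P,P+[0,0,.01],P+[0,0,.02]])))
print('wing',cr(proj('side',B(P0,[.02,0,.121]))),'tip',[cr(proj('side',B(P0,tip(np.radians(a))))).tolist() for a in(95,100)])
print('bar ends',[cr(proj('side',B(P0,np.array(tip(np.radians(99)))+[0,y,0]))).tolist() for y in(-.022,.022)])
print('wrist tcp',proj('wrist',[P]),proj('wrist',[P-[0,0,-.01]]))
cv2.imwrite('pics/t2.png',cv2.resize(r.read_camera('top')[150:270,270:390,::-1],None,fx=5,fy=5,interpolation=2))
E
```

```text
tcp crop [[202. 132.]
 [202. 122.]
 [202. 111.]]
wing [[208. 157.]] tip [[[316.0, 85.0]], [[329.0, 89.0]]]
bar ends [[[334.0, 71.0]], [[319.0, 106.0]]]
wrist tcp [[319.19019159 245.51687828]] [[319.1562914  253.83514994]]
```

View pics/t2.png

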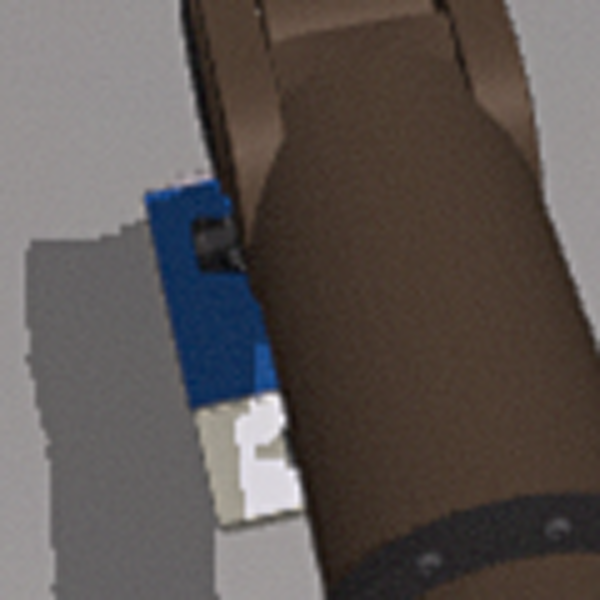

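```bash
python3 - <<'E'
from h import *
P=r.read_state()['position'];c,s=np.cos(P0[2]),np.sin(P0[2])
for h in (0,.01,.02,.03):
  Q=[P+[fx*c-fy*-s*0-s*fy,fx*s+c*fy,h] for fx in(.011,) for fy in(-.0145,.0145)]
  print(h,proj('wrist',Q).round(0).tolist(),((proj('side',[P+[fx*c-s*fy,fx*s+c*fy,h] for fx in(-.011,.011) for fy in(-.0145,.0145)])-[260,140])*[436/120,400/110]).round().tolist())
E
python3 -c "
import cv2,numpy as np
a=cv2.imread('pics/c3.png');b=a[220:330,560:710];a=a[70:180,140:290]
cv2.imwrite('pics/c4.png',cv2.resize(np.hstack([a,b]),None,fx=2.6,fy=2.6,interpolation=2))"
```

```text
0 [[345.0, 228.0], [293.0, 228.0]] [[221.0, 123.0], [210.0, 146.0], [194.0, 118.0], [182.0, 140.0]]
0.01 [[346.0, 235.0], [292.0, 236.0]] [[222.0, 113.0], [210.0, 135.0], [194.0, 107.0], [181.0, 130.0]]
0.02 [[348.0, 244.0], [290.0, 244.0]] [[222.0, 102.0], [210.0, 124.0], [194.0, 97.0], [181.0, 119.0]]
0.03 [[349.0, 253.0], [289.0, 254.0]] [[222.0, 91.0], [210.0, 113.0], [194.0, 86.0], [181.0, 108.0]]
```

View pics/c4.png

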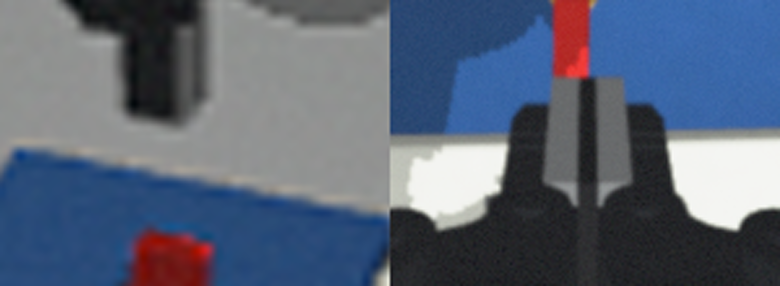

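The finger end appears to be about 20 mm above the reported TCP in both views, so the fingers passed over the hasp. I'll go back and push 20 mm lower.

>>> step_arm([
  [0,0,0,0,0,-0.8,0],
  [0,0,0,0,0,-0.8,0],
  [0,0,0,0,0,-0.8,0],
  [0,0,0,-0.3,0,-0.75,0],
  [0,0,0,-0.9,0,0,0],
  [0,0,0,-0.9,0,0,0],
  [0,0,0,-0.9,0,0,0],
  [0,0,0,-0.9,0,0,0],
  [0,0,0,-0.9,0,0,0],
  [0,0,0,-0.7,0,0,0],
  [0,0,0,0,0,0,0],
  [0,0,0,0,0,0.48,0],
  [0,0,0,0,0,0.48,0],
  [0,0,0,0,0,0.48,0],
  [0,0,0,0,0,0.48,0],
  [0,0,0,0,0,0,0],
  [0,0,0,0,0,0,0],
])

```text
time_s: 4.97
position: [0.4416, -0.0653, 0.1865]
ee_rot: [-180.0, 0.0, 12.4]
ft_force: [-1.1, 0.5, -0.2]
grip_width: -0.0001
finger_force: 0.0
```

```bash
python3 - <<'E'
from h import *
st()
E
```

```text
t 4.97 box mm (z above lid) [-112.1    0.9   89.5] rpy [-1.7999e+02  2.0000e-02  1.2370e+01] j [ 21.8  11.5 -23.4 114.    5.5  55.6 -82. ] F [-1.1  0.5 -0.2] w -0.0001
```

>>> step_arm([
  [0,0,0,0.38,0,0,0],
  [0,0,0,0.38,0,0,0],
  [0,0,0,0.38,0,0,0],
  [0,0,0,0.38,0,0,0],
  [0,0,0,0.38,0,0,0],
  [0,0,0,0.38,0,0,0],
  [0,0,0,0.38,0,0.02,0],
  [0,0,0,0.38,0,0.02,0],
])

```text
time_s: 5.63
position: [0.5168, -0.0488, 0.1851]
ee_rot: [-180.0, 0.0, 12.4]
ft_force: [-0.4, -0.9, -0.1]
grip_width: -0.0001
finger_force: 0.3
```

```bash
python3 - <<'E'
from h import *
st()
E
```

```text
t 5.63 box mm (z above lid) [-35.1   0.3  88.1] rpy [-1.7999e+02  2.0000e-02  1.2370e+01] j [ 17.5  18.3 -23.  105.1   8.3  58.3 -86.4] F [-0.4 -0.9 -0.1] w -0.0001
```

>>> step_arm([
  [0,0,0,0.33,0,0.16,0],
  [0,0,0,0.33,0,0.16,0],
  [0,0,0,0.33,0,0.16,0],
  [0,0,0,0.29,0,0.22,0],
  [0,0,0,0.29,0,0.22,0],
  [0,0,0,0.29,0,0.22,0],
  [0,0,0,0.22,0,0.28,0],
  [0,0,0,0.22,0,0.28,0],
  [0,0,0,0.22,0,0.28,0],
  [0,0,0,0,0,0,0],
])

```text
time_s: 6.47
position: [0.5775, -0.0353, 0.134]
ee_rot: [-180.0, 0.1, 12.4]
ft_force: [-0.1, 0.7, 0.2]
grip_width: 0.0002
finger_force: 0.0
```

```bash
python3 - <<'E'
from h import *
st()
a=r.read_camera('side')[140:250,260:380,::-1];b=r.read_camera('wrist')[:,120:520,::-1]
a=cv2.resize(a,(400,400),interpolation=2)
cv2.imwrite('pics/c5.png',np.hstack([a,b]))
E
```

```text
t 6.47 box mm (z above lid) [27. -0. 37.] rpy [-1.7996e+02  1.0000e-01  1.2380e+01] j [ 13.7  26.6 -21.6 100.5  11.6  55.2 -90.1] F [-0.1  0.7  0.2] w 0.0002
```

View pics/c5.png

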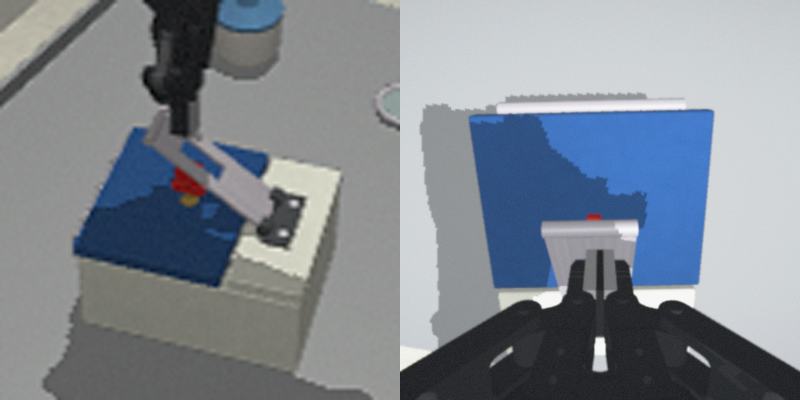

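The hasp now leans over the staple at about 35°, with the finger (wrist view, about (600,255)) just behind its bar at (590,228). Next I'll step over the bar and press it down.

>>> step_arm([
  [0,0,0,0,0,-0.65,0],
  [0,0,0,0,0,-0.65,0],
  [0,0,0,0,0,-0.1,0],
  [0,0,0,0.36,0,0,0],
  [0,0,0,0.36,0,0,0],
  [0,0,0,0,0,0,0],
  [0,0,0,0,0,0.35,0],
  [0,0,0,0,0,0.35,0],
  [0,0,0,0.19,0,0.35,0],
  [0,0,0,0.19,0,0.35,0],
  [0,0,0,0.19,0,0.35,0],
  [0,0,0,0.07,0,0.26,0],
  [0,0,0,0.07,0,0.26,0],
  [0,0,0,0.07,0,0.26,0],
  [0,0,0,0.03,0,0.2,0],
  [0,0,0,0.03,0,0.2,0],
  [0,0,0,0,0,0,0],
])

```text
time_s: 7.98
position: [0.615, -0.0273, 0.0965]
ee_rot: [-180.0, 0.1, 12.4]
ft_force: [-0.9, 0.8, -0.0]
grip_width: -0.0002
finger_force: 0.0
```

```bash
python3 - <<'E'
from h import *
st()
E
```

```text
t 7.98 box mm (z above lid) [65.4 -0.5 -0.5] rpy [-1.7999e+02  8.0000e-02  1.2370e+01] j [ 11.5  32.  -20.5  97.3  13.4  53.2 -91.8] F [-0.9  0.8 -0. ] w -0.0002
```

>>> step_arm([
  [0,0,0,0,0,0.08,0],
  [0,0,0,0,0,0.08,0],
  [0,0,0,0,0,0.08,0],
  [0,0,0,0,0,0.08,0],
  [0,0,0,0,0,0,0],
])

```text
time_s: 8.4
position: [0.6154, -0.0273, 0.0893]
ee_rot: [180.0, 0.0, 12.4]
ft_force: [-0.1, 0.2, -0.5]
grip_width: -0.0
finger_force: 0.0
```

>>> step_arm([
  [0,0,0,0,0,0.06,0],
  [0,0,0,0,0,0,0],
])

```text
time_s: 8.57
position: [0.6154, -0.0273, 0.0879]
ee_rot: [180.0, 0.0, 12.4]
ft_force: [0.1, 0.1, -0.1]
grip_width: 0.0001
finger_force: 0.0
```

>>> step_arm([
  [0,0,0,0,0,0.04,0],
  [0,0,0,0,0,0,0],
])

```text
time_s: 8.73
position: [0.6155, -0.0272, 0.087]
ee_rot: [180.0, 0.0, 12.4]
ft_force: [-0.3, -0.1, -0.2]
grip_width: 0.0001
finger_force: 0.0
```

>>> step_arm([
  [0,0,0,0,0,0.05,0],
  [0,0,0,0,0,0,0],
])

```text
time_s: 8.9
position: [0.6155, -0.0272, 0.0857]
ee_rot: [180.0, 0.0, 12.4]
ft_force: [0.2, 0.6, -0.6]
grip_width: 0.0002
finger_force: 0.0
```

>>> step_arm([
  [0,0,0,0,0,0.05,0],
  [0,0,0,0,0,0,0],
])

```text
time_s: 9.07
position: [0.6155, -0.0272, 0.0844]
ee_rot: [180.0, 0.0, 12.4]
ft_force: [-0.2, -1.1, 0.6]
grip_width: -0.0003
finger_force: 0.0
```

>>> step_arm([
  [0,0,0,0,0,0.05,0],
  [0,0,0,0,0,0,0],
])

```text
time_s: 9.23
position: [0.6154, -0.0272, 0.0831]
ee_rot: [-180.0, 0.0, 12.4]
ft_force: [0.2, 0.6, 0.0]
grip_width: -0.0001
finger_force: 0.0
```

```bash
python3 - <<'E'
from h import *
st(); im=r.read_camera('wrist').astype(int)
P=r.read_state()['position']
for by in(.014,.018,-.018,-.03):
  for a in (0,5,10,35):
    print(by,a,proj('wrist',B(P0,np.array(tip(np.radians(a)))+[0,by,0])).round(0)[0],end=' ')
  u=int(proj('wrist',B(P0,[.066,by,.09]))[0,0]); 
  print('\ncol',u,[(v,*im[v,u]) for v in range(176,280,4)])
print('finger end e=.02',proj('wrist',[P+[0,0,.02]]))
E
```

```text
t 9.23 box mm (z above lid) [ 65.9  -0.5 -13.9] rpy [-1.800e+02  1.000e-02  1.237e+01] j [ 11.3  32.8 -20.2  98.   13.8  51.7 -92.2] F [0.2 0.6 0. ] w -0.0001
0.014 0 [291. 262.] 0.014 5 [290. 273.] 0.014 10 [288. 287.] 0.014 35 [277. 411.] 
col 291 [(176, np.int64(151), np.int64(153), np.int64(146)), (180, np.int64(141), np.int64(138), np.int64(142)), (184, np.int64(166), np.int64(163), np.int64(170)), (188, np.int64(191), np.int64(189), np.int64(197)), (192, np.int64(168), np.int64(166), np.int64(173)), (196, np.int64(55), np.int64(72), np.int64(103)), (200, np.int64(47), np.int64(78), np.int64(123)), (204, np.int64(44), np.int64(80), np.int64(130)), (208, np.int64(50), np.int64(82), np.int64(131)), (212, np.int64(50), np.int64(83), np.int64(133)), (216, np.int64(49), np.int64(82), np.int64(131)), (220, np.int64(51), np.int64(84), np.int64(132)), (224, np.int64(49), np.int64(80), np.int64(130)), (228, np.int64(42), np.int64(82), np.int64(128)), (232, np.int64(48), np.int64(81), np.int64(130)), (236, np.int64(48), np.int64(80), np.int64(130)), (240, np.int64(50), np.int64(82), np.in
[... 4067 characters left out ...]
, (228, np.int64(52), np.int64(84), np.int64(136)), (232, np.int64(51), np.int64(83), np.int64(131)), (236, np.int64(51), np.int64(84), np.int64(135)), (240, np.int64(49), np.int64(82), np.int64(134)), (244, np.int64(50), np.int64(82), np.int64(133)), (248, np.int64(46), np.int64(82), np.int64(132)), (252, np.int64(51), np.int64(83), np.int64(133)), (256, np.int64(49), np.int64(82), np.int64(131)), (260, np.int64(49), np.int64(85), np.int64(130)), (264, np.int64(43), np.int64(80), np.int64(129)), (268, np.int64(50), np.int64(83), np.int64(132)), (272, np.int64(62), np.int64(108), np.int64(176)), (276, np.int64(66), np.int64(118), np.int64(194))]
finger end e=.02 [[319.09539531 263.03807836]]
```

The bar shows at row 259, against 262 predicted for flat, so the hasp is nearly flat. I'll keep pressing until there is contact force.

>>> step_arm([
  [0,0,0,0,0,0.05,0],
  [0,0,0,0,0,0,0],
])

```text
time_s: 9.45
position: [0.6156, -0.0272, 0.0825]
ee_rot: [180.0, -0.0, 12.4]
ft_force: [-2.3, 0.8, 5.5]
grip_width: 0.0004
finger_force: 2.8
```

>>> step_arm([
  [0,0,0,0,0,0.05,0],
  [0,0,0,0,0,0,0],
])

```text
time_s: 9.62
position: [0.6157, -0.0272, 0.0819]
ee_rot: [180.0, -0.0, 12.4]
ft_force: [-3.9, -1.0, 12.8]
grip_width: -0.0001
finger_force: 6.1
```

>>> step_arm([
  [0,0,0,0,0,0.04,0],
  [0,0,0,0,0,0,0],
])

```text
time_s: 9.78
position: [0.6158, -0.0273, 0.0815]
ee_rot: [180.0, -0.1, 12.4]
ft_force: [-6.7, -0.2, 17.4]
grip_width: 0.0002
finger_force: 8.7
```

Contact at TCP z 0.083 means the hasp is on its stop, and that the finger end is really about 23 mm above the reported TCP. I'll lift, back off, open partly and measure the wing.

>>> step_arm([
  [0,0,0,0,0,-0.75,0],
  [0,0,0,0,0,-0.75,0],
  [0,0,0,0,0,-0.75,0],
  [0,0,0,0,0,-0.2,0],
  [0,0,0,-0.7,0,0,45],
  [0,0,0,-0.7,0,0,45],
  [0,0,0,-0.7,0,0,45],
  [0,0,0,-0.7,0,0,45],
  [0,0,0,0,0,0,45],
  [0,0,0,0,0,0,45],
  [0,0,0,0,0,0,45],
])

```text
time_s: 10.7
position: [0.5477, -0.0421, 0.141]
ee_rot: [180.0, -0.0, 12.4]
ft_force: [0.2, 0.2, -0.7]
grip_width: 0.0384
finger_force: 0.0
```

```bash
python3 - <<'E'
from h import *
st(); im=r.read_camera('wrist'); cv2.imwrite('pics/w2.png',im[:,:,::-1]); i=im.astype(int)
m=((i[...,0]>130)&(i[...,1]<70)&(i[...,2]<70)).astype(np.uint8)
n,l,s,c=cv2.connectedComponentsWithStats(m)
for k in range(1,n):
  if s[k,4]>15: print(s[k],c[k].round(1))
for v in range(0,400,3):
  x=np.where(m[v])[0]
  if len(x): print(v,x.min(),x.max(),end='; ')
print('\npred top ends',proj('wrist',B(P0,[[.031,0,.121],[.009,0,.121],[.006,0,.0945],[.034,0,.114]])).round(1).tolist())
print('y +-4.5 at .009', proj('wrist',B(P0,[[.009,.0045,.121],[.009,-.0045,.121]])).round(1).tolist())
print('bar pred flat',proj('wrist',B(P0,[[.066,.022,.09],[.066,-.022,.09]])).round(1).tolist())
v=int(proj('wrist',B(P0,[.066,0,.09]))[0,1])
for w in(v-3,v,v+3): print(w,[(u,int(i[w,u,0])) for u in range(270,372,4)])
P=r.read_state()['position']; print('fingers px at +.023',proj('wrist',[P+[0,0,.03]]))
E
```

```text
t 10.7 box mm (z above lid) [-3.5 -0.1 44. ] rpy [ 1.800e+02 -3.000e-02  1.236e+01] j [ 15.4  23.7 -22.2 104.2  10.8  54.2 -89.1] F [ 0.2  0.2 -0.7] w 0.0384
[307 167  13   8  87] [312.7 170.4]
[305 178  16  38 488] [311.8 198.4]
168 307 319; 171 307 314; 174 308 319; 180 306 319; 183 306 316; 186 306 313; 189 305 319; 192 305 320; 195 305 319; 198 305 319; 201 305 319; 204 305 319; 207 305 319; 210 305 319; 213 305 318; 
pred top ends [[318.9, 184.4], [319.2, 220.5], [319.3, 209.6], [318.9, 176.2]]
y +-4.5 at .009 [[311.5, 220.5], [326.8, 220.4]]
bar pred flat [[283.3, 117.1], [353.9, 116.6]]
113 [(270, 61), (274, 110), (278, 229), (282, 229), (286, 229), (290, 231), (294, 230), (298, 233), (302, 233), (306, 234), (310, 235), (314, 234), (318, 235), (322, 235), (326, 236), (330, 235), (334, 235), (338, 234), (342, 234), (346, 225), (350, 56), (354, 59), (358, 58), (362, 61), (366, 64), (370, 60)]
116 [(270, 59), (274, 88), (278, 215), (282, 214), (286, 212), (290, 209), (294, 209), (298, 212), (302, 208), (306, 206), (310, 206), (314, 205), (318, 204), (322, 204), (326, 200), (330, 200), (334, 199), (338, 197), (342, 196), (346, 181), (350, 59), (354, 58), (358, 55), (362, 61), (366, 59), (370, 62)]
119 [(270, 56), (274, 71), (278, 180), (282, 185), (286, 188), (290, 182), (294, 189), (298, 189), (302, 187), (306, 196), (310, 196), (314, 200), (318, 206), (322, 208), (326, 221), (330, 220), (334, 222), (338, 225), (342, 227), (346, 213), (350, 62), (354, 58), (358, 60), (362, 58), (366, 62), (370, 60)]
fingers px at +.023 [[319.04469082 273.39154096]]
```

>>> step_arm([
  [0,0,-0.5,0.5,-0.08,0.1,45],
  [0,0,0,0.5,-0.08,0.1,45],
  [0,0,0,0,0,0.2,45],
  [0,0,0,0,0,0.3,45],
  [0,0,0,0,0,0.35,45],
  [0,0,0,0,0,0.35,45],
  [0,0,0,0,0,0.3,45],
  [0,0,0,0,0,0.25,45],
  [0,0,0,0,0,0.2,45],
  [0,0,0,0,0,0,45],
  [0,0,0,0,0,0,45],
])

```text
time_s: 11.67
position: [0.5705, -0.0329, 0.0872]
ee_rot: [-180.0, 0.0, 12.9]
ft_force: [-0.5, 0.4, 0.4]
grip_width: 0.0385
finger_force: 0.0
```

```bash
python3 - <<'E'
from h import *
st(); im=r.read_camera('wrist'); cv2.imwrite('pics/w3.png',im[:,:,::-1]); i=im.astype(int)
m=((i[...,0]>110)&(i[...,1]<60)&(i[...,2]<60)).astype(np.uint8)
for v in range(0,400,5):
  x=np.where(m[v])[0]
  if len(x): print(v,x.min(),x.max(),len(x),end='; ')
print(proj('wrist',B(P0,[[.022,.004,.121],[.022,0,.121]])).round(1).tolist(),proj('wrist',[r.read_state()['position']+[0,0,.046]]))
E
```

```text
t 11.67 box mm (z above lid) [20.8  3.9 -9.8] rpy [-1.800e+02  2.000e-02  1.286e+01] j [ 13.   29.1 -21.1 104.2  13.4  49.1 -91.5] F [-0.5  0.4  0.4] w 0.0385
240 312 328 17; 245 312 328 17; 250 312 328 17; 255 312 328 17; 260 312 328 17; 265 311 329 19; 270 311 329 19; 275 311 329 19; 280 311 328 18; 285 311 328 18; 290 311 328 18; 295 311 327 17; 300 311 327 17; 305 311 327 17; [[318.7, 290.4], [327.8, 290.4]] [[319.01890802 292.8460312 ]]
```

The wing is centred between the fingers laterally (columns 311–328). I'll go 2 mm forward and close.

>>> step_arm([
  [0,0,0,0.08,0,0,45],
  [0,0,0,0,0,0,0],
  [0,0,0,0,0,0,0],
  [0,0,0,0,0,0,0],
  [0,0,0,0,0,0,0],
  [0,0,0,0,0,0,0],
  [0,0,0,0,0,0,0],
])

```text
time_s: 12.3
position: [0.5729, -0.0323, 0.0878]
ee_rot: [180.0, -0.0, 12.9]
ft_force: [-1.5, 0.3, 6.3]
grip_width: 0.0075
finger_force: 60.5
```

>>> step_arm([
  [0,0,-5,0,0,-0.02,0],
  [0,0,-5,0,0,0,0],
  [0,0,-5,0,0,0,0],
  [0,0,-5,0,0,0,0],
  [0,0,0,0,0,0,0],
])

```text
time_s: 12.72
position: [0.5726, -0.0317, 0.0878]
ee_rot: [-180.0, -0.0, 33.1]
ft_force: [-0.7, 2.4, 2.1]
grip_width: 0.0077
finger_force: 60.0
```

Small forces. Continuing.

>>> step_arm([
  [0,0,-6,0,0,0,0],
  [0,0,-6,0,0,0,0],
  [0,0,-6,0,0,0,0],
  [0,0,-6,0,0,0,0],
  [0,0,-6,0,0,0,0],
  [0,0,-6,0,0,0,0],
  [0,0,-6,0,0,0,0],
  [0,0,-6,0,0,0,0],
  [0,0,-6,0,0,0,0],
  [0,0,-6,0,0,0,0],
  [0,0,-6,0,0,0,0],
  [0,0,0,0,0,0,0],
  [0,0,0,0,0,0,0],
])

```text
time_s: 13.8
position: [0.5709, -0.031, 0.0878]
ee_rot: [-179.9, -0.1, 98.8]
ft_force: [-6.9, 5.2, 7.7]
grip_width: 0.0075
finger_force: 60.9
```

```bash
python3 - <<'E'
from h import *
st(); print(r.read_state()['wrist_torque'])
E
```

```text
t 13.8 box mm (z above lid) [21.6  5.6 -9.2] rpy [-1.7985e+02 -9.0000e-02  9.8790e+01] j [ 27.3  34.2 -42.8 102.8  27.9  54.3 -18.6] F [-6.9  5.2  7.7] w 0.0075
[0.97228988 1.54240656 0.02589546]
```

>>> step_arm([
  [0,0,-2,0,0,0,0],
  [0,0,-2,0,0,0,0],
  [0,0,0,0,0,0,0],
])

```text
time_s: 14.05
position: [0.5708, -0.0311, 0.0878]
ee_rot: [-179.8, -0.1, 102.9]
ft_force: [-8.2, 4.6, 8.5]
grip_width: 0.0074
finger_force: 60.9
```

```bash
python3 - <<'E'
from h import *
st(); print(r.read_state()['wrist_torque'])
E
```

```text
t 14.05 box mm (z above lid) [21.5  5.6 -9.2] rpy [-1.7984e+02 -9.0000e-02  1.0287e+02] j [ 27.9  34.5 -43.8 102.8  28.6  54.6 -15.1] F [-8.2  4.6  8.5] w 0.0074
[0.9004099  1.58287221 0.0169149 ]
```

>>> step_arm([
  [0,0,-1.5,0,0,0,0],
  [0,0,0,0,0,0,0],
])

```text
time_s: 14.22
position: [0.5708, -0.031, 0.0878]
ee_rot: [-179.8, -0.1, 104.3]
ft_force: [-8.0, 4.3, 8.3]
grip_width: 0.0076
finger_force: 60.9
```

```bash
python3 - <<'E'
from h import *
st(); print(r.read_state()['wrist_torque'])
E
```

```text
t 14.22 box mm (z above lid) [21.5  5.6 -9.2] rpy [-1.7984e+02 -9.0000e-02  1.0432e+02] j [ 28.1  34.6 -44.1 102.7  28.9  54.7 -13.9] F [-8.   4.3  8.3] w 0.0076
[ 0.87593407  1.63914391 -0.13549934]
```

The torque stop shows at about 91°. Releasing and lifting straight up.

>>> step_arm([
  [0,0,0,0,0,0,45],
  [0,0,0,0,0,0,45],
  [0,0,0,0,0,0,45],
  [0,0,0,0,0,0,45],
  [0,0,0,0,0,0,45],
  [0,0,0,0,0,-0.3,45],
  [0,0,0,0,0,-0.6,45],
  [0,0,0,0,0,-0.9,45],
  [0,0,0,0,0,-0.9,45],
  [0,0,0,0,0,-0.9,45],
  [0,0,0,0.9,0,-0.9,45],
  [0,0,0,0.9,0,-0.9,45],
  [0,0,0,0.9,0,-0.9,45],
  [0,0,0,0.9,0,-0.9,45],
  [0,0,0,0.9,0,0,45],
  [0,0,0,0.9,0,0,45],
  [0,0,0,0.9,0,0,45],
  [0,0,0,0.9,0,0,45],
  [0,0,0,0,0,0,45],
])

```text
time_s: 15.8
position: [0.526, 0.1474, 0.2691]
ee_rot: [179.9, -0.1, 104.7]
ft_force: [-0.2, 1.0, -0.2]
grip_width: 0.0384
finger_force: 0.0
```

```bash
python3 - <<'E'
from h import *
st()
a=cv2.resize(r.read_camera('top')[172:262,290:375,::-1],(375,400),interpolation=2)
b=cv2.resize(r.read_camera('side')[150:250,265:370,::-1],(420,400),interpolation=2)
cv2.imwrite('pics/f.png',np.hstack([a,b]))
E
```

```text
t 15.8 box mm (z above lid) [ 17.3 189.6 172.1] rpy [ 1.7992e+02 -1.3000e-01  1.0473e+02] j [ 16.5  22.8 -51.9  93.   18.5  73.2 -23.9] F [-0.2  1.  -0.2] w 0.0384
```

View pics/f.png

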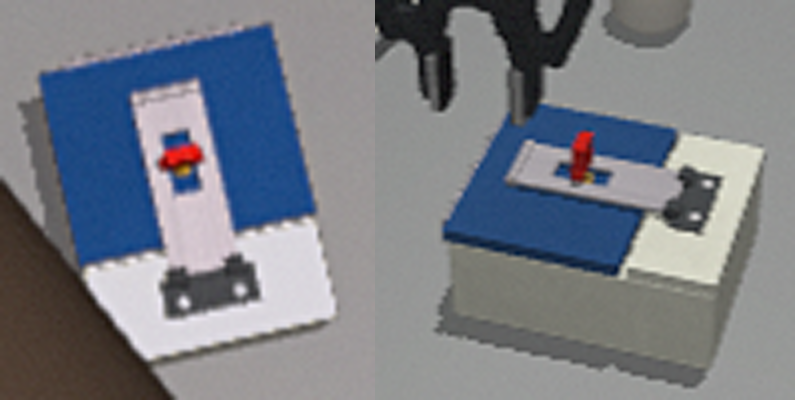

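In the final top view the hasp lies flat and the wing runs from (160,165) to (203,155), parallel to the box's cross edge and crosswise over the slot. Nothing is touching.

```bash
python3 -c "
from station import r
print(r.sign_off())"
```

```text
the job is handed in; nothing more can be done
None
```

The job is handed in: the hasp lies flat on the lid, the wing was then turned a quarter turn against its stop and stands crosswise over it, and the arm is clear of everything; I moved nothing else on the shelf, though I did not re-check the loose items in the last picture.

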